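# Park the chef's small tools on their holders

## Task

Tidy the cooking station before service: put the large and the small forming ring each over the hub of the stand made for its size, the kitchen timer upright in the round dish, and the probe thermometer flat inside the long tray. Everything must sit fully down in its holder and be let go; leave the steel bowl where it is.

Things in the scene. Friction and masses are not known exactly. Their poses are not given: they have to be found in the camera images.
- ring_large_center (a point): the large steel forming ring, a plain open tube of outer diameter 64 mm, inner opening at least 52 mm across, 36 mm high, standing on the worktop with its axis upright; about 50 g. The point is on its axis, half-way up (18 mm above its underside). Can be grasped across its outer diameter.
- ring_small_center (a point): the small steel forming ring, a plain open tube of outer diameter 41 mm, inner opening at least 34 mm across, 36 mm high, standing upright; about 50 g. The point is on its axis, half-way up (18 mm above its underside). Can be grasped across its outer diameter.
- kitchen_timer_center (a point): the kitchen timer: round white base 62 mm in diameter and 22 mm high, red domed top 58 mm across above it with a small bar on top, 54 mm high in all; about 0.11 kg. It does not turn apart. The point is on its axis, half-way up (27 mm above its underside). Can be grasped across the round body.
- probe_center (a point): the probe thermometer, 226 mm long, lying flat: a yellow body 38 mm wide, 117 mm long and 16 mm high with a thin needle; about 60 g. The point is the middle of the whole length, 8 mm above the underside. Its y axis runs along it, away from the needle: the yellow part spans y = -5 to 112 mm (its middle: 53 mm), the needle to -113 mm. Grasp the yellow part across its width (x axis).
- stand_wide: fixed steel stand for the large ring: a round base 74 mm in diameter and 6 mm thick with a round hub 36 mm in diameter in its middle that rises to 28 mm above the worktop, its top edge bevelled. Origin on its axis at the level of the worktop, z up. The ring stands on the base round the hub, its underside 6 mm above the worktop.
- stand_slim: fixed steel stand for the small ring: a round base 51 mm in diameter and 6 mm thick with a thin round hub 18 mm in diameter in its middle that rises to 28 mm above the worktop, its top edge bevelled. Origin on its axis at the level of the worktop, z up. The ring stands on the base round the hub, its underside 6 mm above the worktop.
- dish: fixed shallow round steel dish for the timer, without a hub: outer diameter 85 mm, inner diameter 79 mm, rim 10 mm above the worktop, inner floor 4 mm above the worktop. Origin on its axis at the level of the worktop, z up.
- tray: fixed long shallow steel tray for the probe thermometer, 254 x 64 mm outside, 246 x 56 mm inside, inner floor 3 mm and rim 9 mm above the worktop. Each long rim has two open finger gaps, from 20 to 85 mm either side of the middle, where the thermometer's body lies. Origin at the middle of the tray at the level of the worktop; its x axis runs along its length, z up. The thermometer may point either way along it.
- bowl_center (a point): a small round steel bowl, 115 mm in diameter at the rim and 38 mm high, a loose bystander that must stay where it is. The point is on its axis, 19 mm above its underside.
- shelf_edge (a point): nothing to handle: the middle of the lower front edge of the fixed shelf that hangs over the back of the worktop, 0.49 m up. The edge runs along the world y axis over the whole width of the work; keep the arm and wrist in front of it (smaller x) or below it, also on sweeping moves.

How it is judged:
At the end, for the whole second after the job is handed in: Each ring on its stand and the timer in the dish: within 10 mm of its axis, seated within 4 mm, upright within 0.1 rad. Thermometer flat in the tray: middle within 14 mm along, 12 mm across, 0.17 rad either way round. Bowl within 25 mm of its start. All at rest (horizontal distance between ring_large_center and stand_wide below 0.01 m and z of ring_large_center in the frame of stand_wide between 0.02 and 0.028 m and linear speed of each of ring_large, ring_small, kitchen_timer, probe, bowl below 0.02 m/s and angular speed of each of ring_large, ring_small, kitchen_timer, probe, bowl below 0.2 rad/s and angle between the z axis of ring_large and the z axis of stand_wide, either way round below 0.1 rad and horizontal distance between ring_small_center and stand_slim below 0.01 m and z of ring_small_center in the frame of stand_slim between 0.02 and 0.028 m and angle between the z axis of ring_small and the z axis of stand_slim, either way round below 0.1 rad and horizontal distance between kitchen_timer_center and dish below 0.01 m and z of kitchen_timer_center in the frame of dish between 0.027 and 0.035 m and angle between kitchen_timer's own z axis and vertical below 0.1 rad and x of probe_center in the frame of tray between -0.014 and 0.014 m and y of probe_center in the frame of tray between -0.012 and 0.012 m and z of probe_center in the frame of tray between 0.008 and 0.0135 m and angle between the y axis of probe and the x axis of tray, either way round below 0.17 rad and angle between the z axis of probe and the z axis of tray, either way round below 0.06 rad and distance of bowl_center from where it was at the start of the episode below 0.025 m); the robot touches nothing.
It fails at once if the bowl was shifted by more than 40 mm (distance of bowl_center from where it was at the start of the episode above 0.04 m).
It also fails if it takes over 99 s, if anything falls off the work surface, if the arm or the gripper's body presses on something with over 40 N, if the wrist force passes 120 N, or if a joint passes its speed limit or range.

## Robot

A 7-joint arm with a two-finger parallel gripper is mounted at the origin on a cart in front of the work surface, level with it; the furniture and walls round the work are solid. World frame = base frame: x ahead of the robot, y to its left, z up, the work surface at z = 0. Lengths are in m, angles in rad, forces in N, time in s.
With the tool pointing down it reaches from about 0.4 to 0.85 m from the base axis. Payload 4.4 kg.
Tool frame: the origin (TCP) lies midway between the tips of the shut fingers; the grasp point (between the pads) lies env.grip_depth behind it (env.grip_depth is the distance from the TCP to the grasp point, in m); z points along the fingers, y is the line along which they close (so a half turn about z gives the same grasp; the last joint's range is limited). The gripper opens to 94 mm and grips with 3 to 60 N. Pads are 16 mm wide; open, the fingers measure 119 mm over their backs; the gripper's body (75 mm by 177 mm) begins 78 mm behind the grasp point.
Start: joints at [1.189, 0.628, 0.038, 1.517, -0.027, 0.996, -0.02], TCP at [0.202, -0.618, 0.205] pointing down, gripper open.
Joint ranges: [-3.06, 3.06], [-0.37, 2.12], [-1.25, 1.32], [0.18, 2.47], [-1.1, 4.24], [0.23, 1.98], [-2.94, 2.94]. Speed limits (rad/s): [2.57, 2.57, 3.14, 3.14, 3.14, 3.14, 3.14].

## Interface

Orientations are given as a unit quaternion [w, x, y, z].
In Python, from workcell import readout, viewer, env, models gives the robot as it stands.
- The arm moves only by the tool step_arm, never from a script. Its arguments are lists of equal length, an entry for each row: "twist": the turn, a rotation vector about the tool's x, y, z scaled (see below), a list of three; "slide": the shift along the tool's x, y, z scaled (see below), a list of three; "grip": the closure, from -1 (fully open) to 1 (shut). In form: {"twist": [[ax, ay, az], ...], "slide": [[tx, ty, tz], ...], "grip": [grip, ...]}. A call has 1 to 5 rows; each row is the pose to reach, as a shift and turn from the pose commanded when the call began, along the tool's axes at that moment; what a row does not reach only later rows make up. The controller multiplies each number of a shift by 0.15 m and each number of a turn by 90 degrees. A row lasts 1/10 s, in which the tool goes at most 50 mm and 8.59 degrees, less where a joint would pass 70% of its speed; a pose out of reach is approached as far as the arm can. A call with a number of a shift or a turn outside -1 to 1 is refused whole. A call with a gripper value outside its range is refused whole. The fingers move at their own pace and stop on an object; "grip_force" is the grip in N (left out, the last holds). Time passes only in rows, so rows that repeat a pose let the fingers close. It gives the time, the measured TCP pose, the force, the opening and the grip force at its end, in the units of the state.
- readout.sense(): the state, without advancing time (a new reading comes with each control period).
- viewer.grab_frame(name): name is "side" or "top" or "wrist"; returns the picture (400x640x3 uint8, red, green, blue); there is no depth.
- viewer.camera_model(name): a dict with "intrinsics" (3x3 intrinsics, pixels), "k1" (the pictures are not rectified: a ray, as slopes to the right and down, at radius r is drawn at 1 + k1 r^2 times it, then the intrinsics apply), "R" (3x3) and "t" (3): a world point X has camera coordinates R X + t. Camera axes: x right, y down, z forward; pixel columns grow to the right and rows downward; lengths in m; the calibration is good to about 2 mm. A picture is of the moment at which its call begins: read the wrist's pose just before it. camera_model takes no time and is no camera call; for the wrist camera it gives the pose at the moment of the call.
- env.hand_in(): hands the job in; it is judged then, once.
Trained networks look in the newest picture that a camera, given by its name, has taken for a name from the list of things; names that differ only in an ending like _2 or _b are one class to them, and where a whole thing is asked for, a point or a joint stands for the part that bears it (a point fixed in the world has none). Each returns a list of dicts, best first, with "confidence" (0 to 1); they miss things now and then, are a little off and sometimes report something else, mostly with a low value. They report only what shows in the picture. A call takes as long as a camera call.
- models.boxes_of(target, camera): "pixel" ([column, row] in pixels, amid what is visible of it).
- models.silhouettes(target, camera): "mask" (400x640 bool, what is visible of it) and "pixel" ([column, row] in pixels, amid what is visible of it).
- models.tip_of(target, camera): "pixel" ([column, row] in pixels: a listed point, or the origin of a listed thing).
The state is a dict: "t": time; "joints": joint angles; "joint_vel": joint speeds; "effort": joint torques, N m; "eef_pos": TCP position; "tool_rot": TCP orientation; "force": force on the tool from outside, world axes, zero at the start; "torque": the same for the moment, N m; "gripper_width": opening from 0.0 (shut) to 1.0 (fully open); "grasp_force": force on a finger pad.
Only numpy, scipy, OpenCV 4.12 (cv2) and the standard library are available. Lean on these libraries where they do the work, as an engineer would, in place of code of your own. Each camera call takes 0.05 s, during which the arm holds its last target. There are 200 camera calls.

## Working session

There is one attempt and no reset: what is moved stays moved. The work goes in short steps, Python scripts to look and compute and a tool call to move; the robot and the scene stay as the last step left them, time stands still between calls to the robot, and variables do not carry over. Pictures are saved under pics/ and viewed, at most 14 in all, crops included, and the job is handed in when it is done.

Besides the shell and the picture viewer there is one more tool, called as a command line: name --argument value ..., lists and objects as JSON in quotes. step_arm: Moves the arm, as the interface text tells. Its arguments: {"type":"object","properties":{"twist":{"type":"array"},"slide":{"type":"array"},"grip":{"type":"array"},"grip_force":{"type":"number"}},"required":["twist","slide","grip"]}

```bash
mkdir -p pics; ls; cat > h.py <<'E'
import numpy as np, cv2
from workcell import readout, viewer, env, models
from scipy.spatial.transform import Rotation as Ro
def save(cam,name):
    im=viewer.grab_frame(cam); cv2.imwrite('pics/'+name,im[:,:,::-1]); return im
def ray(cam,px,z,c=None):
    c=c or viewer.camera_model(cam); K=np.array(c['intrinsics']);R=np.array(c['R']);t=np.array(c['t'])
    d=np.array([(px[0]-K[0,2])/K[0,0],(px[1]-K[1,2])/K[1,1]]);u=d.copy()
    for _ in range(20): u=d/(1+c['k1']*(u@u))
    v=R.T@np.array([u[0],u[1],1]);o=-R.T@t
    return o+v*(z-o[2])/v[2]
def rot():
    q=readout.sense()['tool_rot'];return Ro.from_quat([q[1],q[2],q[3],q[0]])
E
python3 - <<'E'
from h import *
s=readout.sense();print(s['t'],s['eef_pos'],s['tool_rot'],env.grip_depth,s['gripper_width']);print(rot().as_matrix().round(3))
for c in ['top','side']:
    save(c,c+'0.png'); m=viewer.camera_model(c); print(c,np.round(-np.array(m['R']).T@np.array(m['t']),3))
    for n,z in dict(ring_large_center=.018,ring_small_center=.018,kitchen_timer_center=.027,probe_center=.008,stand_wide=0,stand_slim=0,dish=0,tray=0,bowl_center=.019,shelf_edge=.49).items():
        for d in models.tip_of(n,c)[:2]: print(n,np.round(d['pixel']),round(d['confidence'],2),ray(c,d['pixel'],z).round(3))
print(readout.sense()['t'])
E
```

```text
pics
0.0 [ 0.20169697 -0.61722666  0.20459975] [-8.93289394e-04  9.87558100e-01  1.57251956e-01 -1.52444056e-04] 0.0188 1.001577437966032
[[ 0.951  0.311 -0.001]
 [ 0.311 -0.951  0.002]
 [-0.    -0.002 -1.   ]]
top [0.294 0.006 1.704]
ring_large_center [338. 208.] 0.51 [ 0.51  -0.083  0.018]
ring_small_center [368. 241.] 0.59 [ 0.391 -0.192  0.018]
kitchen_timer_center [395. 217.] 0.6 [ 0.481 -0.29   0.027]
probe_center [423. 214.] 0.83 [ 0.497 -0.396  0.008]
stand_wide [291. 209.] 0.54 [0.504 0.089 0.   ]
stand_slim [265. 242.] 0.52 [0.38  0.178 0.   ]
dish [240. 210.] 0.6 [0.494 0.274 0.   ]
tray [208. 206.] 0.59 [0.507 0.393 0.   ]
tray [294. 209.] 0.53 [0.503 0.079 0.   ]
bowl_center [308. 241.] 0.87 [0.387 0.022 0.019]
bowl_center [293. 150.] 0.48 [0.722 0.086 0.019]
shelf_edge [295. 149.] 0.76 [0.606 0.059 0.49 ]
side [-0.04   0.857  1.018]
ring_large_center [333. 238.] 0.77 [ 0.516 -0.079  0.018]
ring_small_center [376. 235.] 0.42 [ 0.389 -0.184  0.018]
kitchen_timer_center [369. 211.] 0.73 [ 0.476 -0.286  0.027]
probe_center [378. 200.] 0.49 [ 0.489 -0.399  0.008]
stand_wide [312. 266.] 0.63 [0.51  0.067 0.   ]
stand_wide [277. 312.] 0.21 [0.488 0.288 0.   ]
stand_slim [324. 302.] 0.66 [0.39  0.175 0.   ]
stand_slim [376. 232.] 0.52 [ 0.407 -0.217  0.   ]
dish [278. 312.] 0.98 [0.487 0.288 0.   ]
tray [249. 334.] 0.7 [0.508 0.393 0.   ]
tray [332. 240.] 0.36 [ 0.522 -0.085  0.   ]
bowl_center [350. 264.] 0.96 [ 0.398 -0.     0.019]
bowl_center [283. 131.] 0.38 [ 1.206 -0.652  0.019]
shelf_edge [284. 132.] 0.82 [0.612 0.061 0.49 ]
1.1
```

```bash
python3 -c "
import cv2
a=cv2.imread('pics/top0.png')[120:290,160:480];b=cv2.imread('pics/side0.png')[110:390,180:480]
import numpy as np
a=cv2.resize(a,(600,319));b=cv2.resize(b,(300,280))
o=np.zeros((600,600,3),np.uint8);o[:319]=a;o[320:600,:300]=b;cv2.imwrite('pics/v1.png',o)"
```

```text
(no output)
```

View pics/v1.png

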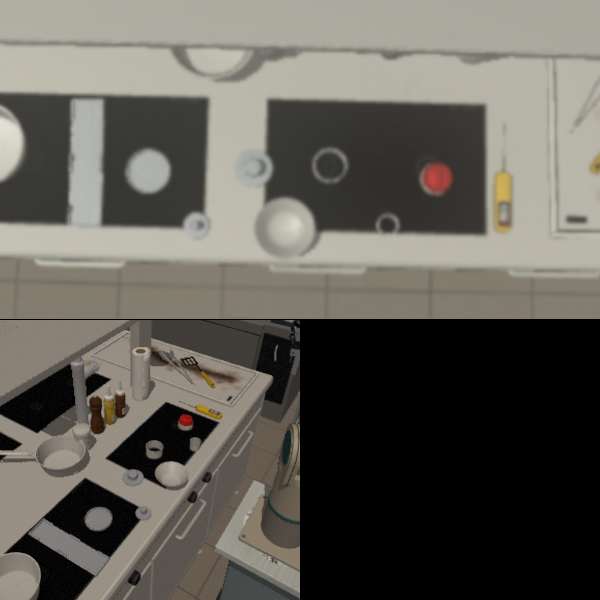

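The top view (crop) shows, right to left: the probe lying along x with its needle pointing away from the robot, then the red timer, the small and large rings, the bowl, the two stands, the dish at crop (148,170), and the tray at crop (87,160), also along x. I'll start with the probe.

step_arm --twist '[[0, 0, 0.2015], [0, 0, 0.2015], [0, 0, 0.2015], [0, 0, 0.2015], [0, 0, 0.2015]]' --slide '[[1, -0.45, 0], [1, -0.45, 0], [1, -0.45, 0], [1, -0.45, 0], [1, -0.45, 0]]' --grip '[-1, -1, -1, -1, -1]'

```text
t: 1.6
eef_pos: [0.3265, -0.505, 0.2056]
tool_rot: [-0.0, 1.0, 0.003, 0.001]
force: [-0.4, -0.9, 0.7]
gripper_width: 1.003
grasp_force: 0.0
```

step_arm --twist '[[0, 0, 0], [0, 0, 0], [0, 0, 0], [0, 0, 0], [0, 0, 0]]' --slide '[[0.6, -0.7, -0.1], [0.6, -0.7, -0.1], [0.6, -0.7, -0.1], [0.6, -0.7, -0.1], [0.6, -0.7, -0.1]]' --grip '[-1, -1, -1, -1, -1]'

```text
t: 2.1
eef_pos: [0.4125, -0.404, 0.2207]
tool_rot: [0.001, 1.0, -0.001, -0.0]
force: [-0.2, -0.6, -0.4]
gripper_width: 0.998
grasp_force: 0.0
```

```bash
cat >> h.py <<'E'
def look(name,things):
    s=readout.sense();print(s['t'],np.round(s['eef_pos'],4),'w',round(s['gripper_width'],3),'F',np.round(s['force'],1))
    print(rot().as_matrix().round(3).tolist())
    c=viewer.camera_model('wrist'); save('wrist',name)
    print('cam',np.round(-np.array(c['R']).T@np.array(c['t']),3))
    for n,z in things.items():
        for f in (models.tip_of,models.silhouettes):
            for d in f(n,'wrist')[:2]:
                p=ray('wrist',d['pixel'],z,c)
                print(n,f.__name__,np.round(d['pixel']),round(d['confidence'],2),p.round(4))
                if 'mask' in d:
                    ys,xs=np.nonzero(d['mask']); (cx,cy),(w,h),a=cv2.minAreaRect(np.c_[xs,ys].astype(np.float32))
                    B=[ray('wrist',q,z,c)[:2].round(3).tolist() for q in cv2.boxPoints(((cx,cy),(w,h),a))]
                    print('   rect centre',ray('wrist',(cx,cy),z,c)[:2].round(4),'corners',B, 'xr',xs.min(),xs.max(),'yr',ys.min(),ys.max())
E
python3 -c "
from h import *
look('w1.png',dict(probe_center=.012,kitchen_timer_center=.027))"
```

```text
2.1 [ 0.4125 -0.404   0.2207] w 0.998 F [-0.2 -0.6 -0.4]
[[1.0, -0.002, -0.001], [-0.002, -1.0, -0.002], [-0.001, 0.002, -1.0]]
cam [ 0.484 -0.404  0.4  ]
probe_center call [321.  95.] 0.56 [ 0.5053 -0.4101  0.012 ]
probe_center call [323. 137.] 0.58 [ 0.4585 -0.4128  0.012 ]
   rect centre [ 0.5037 -0.4143] corners [[0.602, -0.399], [0.602, -0.428], [0.391, -0.431], [0.391, -0.398]] xr 311 338 yr 0 193
kitchen_timer_center call [206. 109.] 0.92 [ 0.4896 -0.2827  0.027 ]
kitchen_timer_center call [212. 108.] 0.85 [ 0.4913 -0.2896  0.027 ]
   rect centre [ 0.492  -0.2845] corners [[0.52, -0.256], [0.52, -0.318], [0.463, -0.315], [0.463, -0.249]] xr 178 236 yr 80 134
```

View pics/w1.png

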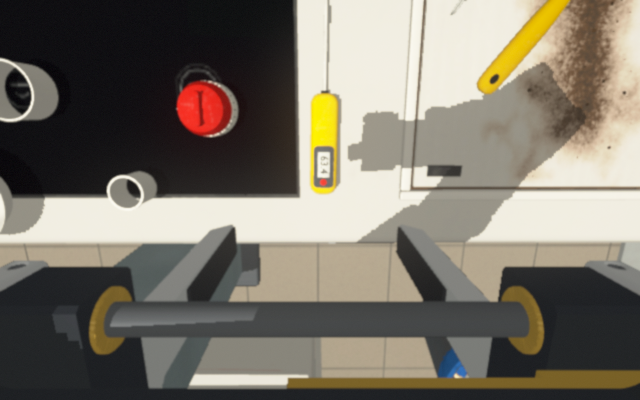

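The wrist view shows the yellow body at columns 311–338, rows 92–192. It is aligned with x and its middle is at about (0.449, -0.413), which fits its 117 mm length. The timer is at about (207,109), with the small ring at (130,190) and the large ring at (20,90).

step_arm --twist '[[0, 0, 0], [0, 0, 0], [0, 0, 0], [0, 0, 0], [0, 0, 0]]' --slide '[[0.24, 0.06, 0.9], [0.24, 0.06, 0.9], [0.24, 0.06, 0.9], [0.24, 0.06, 0.9], [0.24, 0.06, 0.9]]' --grip '[-1, -1, -1, -1, -1]'

```text
t: 2.85
eef_pos: [0.4485, -0.4119, 0.0854]
tool_rot: [-0.0, 1.0, -0.001, -0.001]
force: [0.1, 0.9, 0.8]
gripper_width: 1.003
grasp_force: 0.0
```

```bash
python3 -c "
from h import *
look('w2.png',dict(probe_center=.016))"
```

```text
2.85 [ 0.4485 -0.4119  0.0854] w 1.003 F [0.1 0.9 0.8]
[[1.0, -0.002, -0.001], [-0.002, -1.0, 0.0], [-0.001, -0.0, -1.0]]
cam [ 0.521 -0.412  0.265]
probe_center call [317. 135.] 0.71 [ 0.5049 -0.4128  0.016 ]
probe_center call [319. 189.] 0.65 [ 0.4634 -0.4142  0.016 ]
   rect centre [ 0.5044 -0.4141] corners [[0.596, -0.4], [0.596, -0.428], [0.392, -0.431], [0.392, -0.397]] xr 298 339 yr 0 272
```

View pics/w2.png

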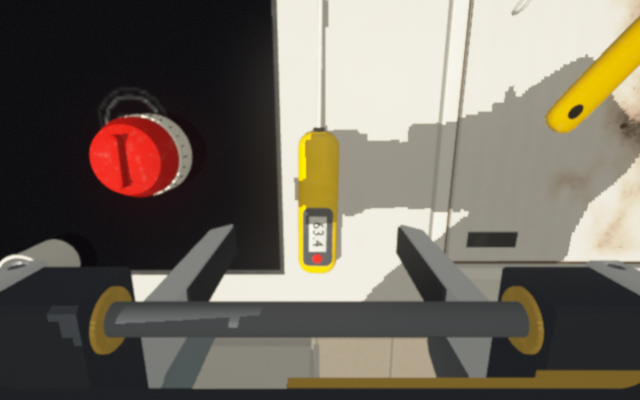

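The body is at columns 298–339, centred between the fingers. Next I descend and grip.

step_arm --twist '[[0, 0, 0], [0, 0, 0], [0, 0, 0], [0, 0, 0], [0, 0, 0]]' --slide '[[0.013, 0.013, 0.3], [0.013, 0.013, 0.53], [0.013, 0.013, 0.53], [0.013, 0.013, 0.53], [0.013, 0.013, 0.53]]' --grip '[-1, -1, -1, 1, 1]' --grip_force 20

```text
t: 3.5
eef_pos: [0.4529, -0.4147, 0.0088]
tool_rot: [0.002, 1.0, -0.0, 0.002]
force: [-0.1, -0.9, 0.3]
gripper_width: 0.864
grasp_force: 0.0
```

step_arm --twist '[[0, 0, 0], [0, 0, 0], [0, 0, 0], [0, 0, 0], [0, 0, 0]]' --slide '[[0, 0, 0], [0, 0, 0], [0, 0, 0], [0, 0, 0], [0, 0, 0]]' --grip '[1, 1, 1, 1, 1]'

```text
t: 4.0
eef_pos: [0.4516, -0.4131, 0.0061]
tool_rot: [0.0, 1.0, -0.0, 0.0]
force: [-0.1, -0.7, 0.0]
gripper_width: 0.445
grasp_force: 0.0
```

step_arm --twist '[[0, 0, 0], [0, 0, 0], [0, 0, 0], [0, 0, 0]]' --slide '[[0, 0, 0], [0, 0, 0], [0, 0, -0.3], [0, 0, -0.3]]' --grip '[1, 1, 1, 1]'

```text
t: 4.4
eef_pos: [0.454, -0.4157, 0.0548]
tool_rot: [0.003, 1.0, -0.001, 0.003]
force: [1.6, -1.8, -0.8]
gripper_width: 0.332
grasp_force: 20.0
```

```bash
python3 -c "
from h import *
# bottle bases / tops in the side picture (crop offset 180,110; crop drawn at row 320)
for n,p in dict(brown=(96,434),mid=(109,428),right=(121,415),tube=(80,425),pan=(62,475),towel=(141,398),pot=(38,575)).items(): print(n,ray('side',(p[0]+180,p[1]-320+110),0).round(3))
s=readout.sense();print(s['eef_pos'],s['gripper_width'],s['grasp_force'],s['force'])"
```

```text
brown [ 0.756 -0.036  0.   ]
mid [ 0.737 -0.095  0.   ]
right [ 0.747 -0.192  0.   ]
tube [ 0.845 -0.043  0.   ]
pan [0.715 0.203 0.   ]
towel [ 0.747 -0.343  0.   ]
pot [0.513 0.514 0.   ]
[ 0.45398755 -0.41565209  0.05483786] 0.3324350913922954 19.962224573282583 [ 1.64733143 -1.84544348 -0.82204048]
```

step_arm --twist '[[0, 0, 0], [0, 0, 0], [0, 0, 0], [0, 0, 0], [0, 0, 0]]' --slide '[[0, -0.1, -0.3], [0, -0.4, -0.6], [0, -0.8, -0.9], [0, -1, -0.9], [0, -1, -0.9]]' --grip '[1, 1, 1, 1, 1]'

```text
t: 4.9
eef_pos: [0.4528, -0.2581, 0.1877]
tool_rot: [-0.001, 1.0, 0.002, 0.001]
force: [0.6, 0.7, -0.6]
gripper_width: 0.329
grasp_force: 20.0
```

```bash
python3 -c "
from h import *
look('w3.png',dict(kitchen_timer_center=.027,ring_small_center=.018,ring_large_center=.018))"
```

```text
4.9 [ 0.4528 -0.2581  0.1877] w 0.329 F [ 0.6  0.7 -0.6]
[[1.0, 0.005, 0.002], [0.005, -1.0, 0.002], [0.002, -0.002, -1.0]]
cam [ 0.524 -0.258  0.368]
kitchen_timer_center call [342. 149.] 0.69 [ 0.4903 -0.2844  0.027 ]
kitchen_timer_center call [352. 138.] 0.58 [ 0.5012 -0.2945  0.027 ]
   rect centre [ 0.4993 -0.29  ] corners [[0.512, -0.258], [0.533, -0.286], [0.487, -0.323], [0.464, -0.294]] xr 322 367 yr 118 172
kitchen_timer_center call [316. 212.] 0.34 [ 0.4218 -0.2585  0.027 ]
   rect centre [ 0.4686 -0.2595] corners [[0.628, -0.231], [0.628, -0.286], [0.262, -0.296], [0.262, -0.225]] xr 288 347 yr 0 339
ring_small_center call [253. 232.] 0.63 [ 0.3947 -0.1869  0.018 ]
ring_small_center call [ 78. 237.] 0.33 [0.388  0.0133 0.018 ]
ring_small_center call [248. 237.] 0.97 [ 0.3894 -0.181   0.018 ]
   rect centre [ 0.3974 -0.1826] corners [[0.383, -0.152], [0.431, -0.18], [0.411, -0.212], [0.363, -0.185]] xr 230 271 yr 209 253
ring_small_center call [350. 136.] 0.36 [ 0.5029 -0.2938  0.018 ]
   rect centre [ 0.4979 -0.2912] corners [[0.511, -0.258], [0.533, -0.288], [0.484, -0.325], [0.461, -0.294]] xr 322 367 yr 118 174
ring_large_center call [120. 128.] 0.65 [ 0.5104 -0.052   0.018 ]
   rect centre [ 0.5095 -0.0694] corners [[0.542, -0.033], [0.542, -0.114], [0.475, -0.107], [0.475, -0.023]] xr 97 176 yr 96 161
ring_large_center call [ 19. 135.] 0.58 [0.5023 0.0551 0.018 ]
   rect centre [0.5057 0.0486] corners [[0.47, 0.082], [0.539, 0.066], [0.54, 0.016], [0.47, 0.03]] xr 0 49 yr 98 165
```

View pics/w3.png

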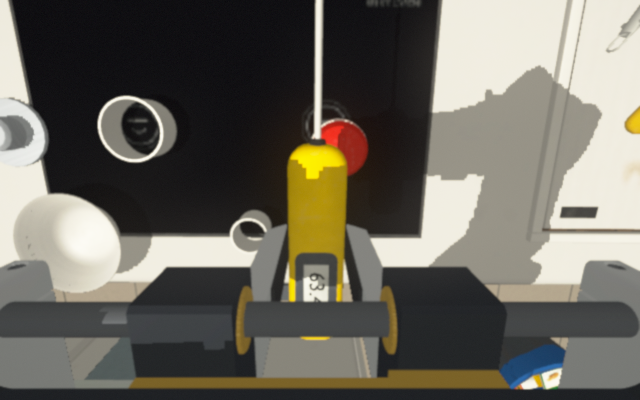

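The probe is held level and aligned, with the needle straight up at column 319. Next I carry it over to the tray.

step_arm --twist '[[0, 0, 0], [0, 0, 0], [0, 0, 0]]' --slide '[[0, -0.33, -0.1], [0, -0.67, -0.1], [0, -1, -0.1]]' --grip '[1, 1, 1]'

```text
t: 5.55
eef_pos: [0.4518, -0.1156, 0.2006]
tool_rot: [0.0, 1.0, -0.002, 0.0]
force: [1.4, 0.8, -1.0]
gripper_width: 0.335
grasp_force: 20.0
```

step_arm --twist '[[0, 0, 0], [0, 0, 0], [0, 0, 0]]' --slide '[[0, -0.33, 0], [0, -0.67, 0], [0, -1, 0]]' --grip '[1, 1, 1]'

```text
t: 5.85
eef_pos: [0.4521, 0.0347, 0.2005]
tool_rot: [0.0, 1.0, -0.002, -0.0]
force: [1.2, 0.2, -0.5]
gripper_width: 0.333
grasp_force: 20.0
```

step_arm --twist '[[0, 0, 0], [0, 0, 0], [0, 0, 0]]' --slide '[[0, -0.33, 0], [0, -0.67, 0], [0, -1, 0]]' --grip '[1, 1, 1]'

```text
t: 6.15
eef_pos: [0.4526, 0.1844, 0.2004]
tool_rot: [0.0, 1.0, -0.002, -0.0]
force: [0.8, -0.2, -0.7]
gripper_width: 0.332
grasp_force: 20.0
```

step_arm --twist '[[0, 0, 0], [0, 0, 0], [0, 0, 0], [0, 0, 0], [0, 0, 0]]' --slide '[[0, -0.33, 0], [0, -0.67, 0], [0, -0.9, 0], [0, -0.9, 0], [0, -0.9, 0]]' --grip '[1, 1, 1, 1, 1]'

```text
t: 6.65
eef_pos: [0.4525, 0.3179, 0.1998]
tool_rot: [0.001, 1.0, -0.001, -0.0]
force: [0.0, -1.1, -0.9]
gripper_width: 0.335
grasp_force: 20.0
```

```bash
python3 -c "
from h import *
look('w4.png',dict(tray=.009,dish=.01,stand_slim=0.006,stand_wide=.006))"
```

```text
6.65 [0.4525 0.3179 0.1998] w 0.335 F [ 0.  -1.1 -0.9]
[[1.0, -0.001, -0.001], [-0.001, -1.0, -0.002], [-0.001, 0.002, -1.0]]
cam [0.524 0.318 0.379]
tray call [240. 129.] 0.8 [0.5081 0.4018 0.009 ]
tray call [240. 117.] 0.96 [0.5212 0.4016 0.009 ]
   rect centre [0.5181 0.4049] corners [[0.632, 0.439], [0.636, 0.374], [0.383, 0.365], [0.377, 0.442]] xr 197 275 yr 3 238
dish call [349. 144.] 0.65 [0.4912 0.28   0.01  ]
dish call [355. 133.] 0.94 [0.5035 0.274  0.01  ]
   rect centre [0.4987 0.2711] corners [[0.519, 0.32], [0.549, 0.265], [0.478, 0.221], [0.445, 0.278]] xr 322 387 yr 104 180
stand_slim call [424. 228.] 0.81 [0.3905 0.1861 0.006 ]
stand_slim call [424. 230.] 0.66 [0.388  0.1869 0.006 ]
   rect centre [0.3911 0.1824] corners [[0.416, 0.209], [0.416, 0.16], [0.366, 0.155], [0.366, 0.206]] xr 407 448 yr 208 247
stand_wide call [527. 133.] 0.62 [0.5033 0.0794 0.006 ]
stand_wide call [530. 131.] 0.71 [0.5059 0.0772 0.006 ]
   rect centre [0.506  0.0766] corners [[0.515, 0.13], [0.555, 0.07], [0.497, 0.022], [0.454, 0.084]] xr 496 565 yr 99 164
```

View pics/w4.png

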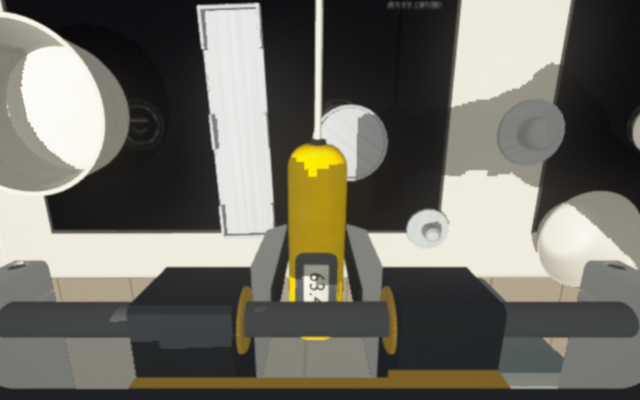

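```bash
python3 -c "
from h import *
c=viewer.camera_model('wrist')
P=[ray('wrist',p,.009,c)[:2] for p in [(197,6),(259,3),(274,233),(224,236)]]
P=np.array(P);print(P.round(4));print('centre',P.mean(0));a=(P[0]+P[1]-P[2]-P[3]);print(np.linalg.norm(a)/2,np.degrees(np.arctan2(a[1],a[0])),np.linalg.norm(P[0]-P[1]),np.linalg.norm(P[3]-P[2]))
"
```

```text
[[0.6315 0.4394]
 [0.6342 0.3759]
 [0.385  0.3688]
 [0.3812 0.4295]]
centre [0.50798577 0.40340822]
0.24988870537456234 1.934202624071034 0.06357130916309765 0.0608318549710485
```

The tray's corners (197,6), (259,3), (274,233) and (224,236) put its centre at (0.508, 0.403), yawed 1.9°. The measured length is 250 mm, which agrees with the given size. The pot to the left starts at about y = 0.5, clear of the gripper.

step_arm --twist '[[0, 0, -0.021], [0, 0, -0.021], [0, 0, -0.021], [0, 0, -0.021], [0, 0, -0.021]]' --slide '[[0.017, -0.3, 0], [0.017, -0.56, 0.3], [0.017, -0.56, 0.6], [0.017, -0.56, 0.9], [0.017, -0.56, 0.9]]' --grip '[1, 1, 1, 1, 1]'

```text
t: 7.6
eef_pos: [0.4502, 0.3992, 0.0598]
tool_rot: [0.005, 1.0, 0.017, -0.005]
force: [-0.7, -1.8, -0.4]
gripper_width: 0.331
grasp_force: 20.0
```

```bash
python3 -c "
from h import *
look('w5.png',dict(tray=.009,probe_center=.065))"
```

```text
7.6 [0.4502 0.3992 0.0598] w 0.331 F [-0.7 -1.8 -0.4]
[[0.999, 0.033, -0.01], [0.033, -0.999, -0.009], [-0.01, 0.009, -1.0]]
cam [0.524 0.403 0.239]
tray call [310. 136.] 0.75 [0.5067 0.4043 0.009 ]
tray call [304.  87.] 0.93 [0.5385 0.4094 0.009 ]
   rect centre [0.4977 0.4028] corners [[0.59, 0.436], [0.592, 0.375], [0.381, 0.36], [0.379, 0.438]] xr 263 361 yr 0 298
tray call [562. 286.] 0.31 [0.3961 0.2022 0.009 ]
   rect centre [0.4003 0.2009] corners [[0.384, 0.213], [0.421, 0.214], [0.416, 0.189], [0.379, 0.187]] xr 547 584 yr 263 302
probe_center call [312. 151.] 0.62 [0.5028 0.4028 0.065 ]
probe_center call [317. 211.] 0.98 [0.4699 0.3993 0.065 ]
   rect centre [0.5034 0.3999] corners [[0.574, 0.416], [0.575, 0.388], [0.414, 0.379], [0.413, 0.415]] xr 288 347 yr 0 301
```

View pics/w5.png

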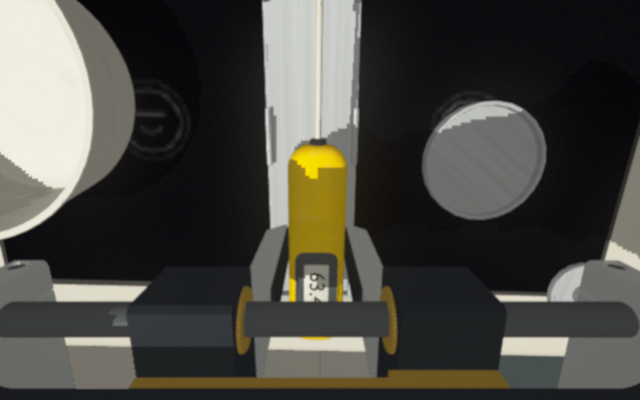

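The probe is in line with the tray, which spans columns 265–360, and the dish is off to the right. I'll descend and read the height.

step_arm --twist '[[0, 0, 0], [0, 0, 0], [0, 0, 0], [0, 0, 0], [0, 0, 0]]' --slide '[[0, 0, 0], [0, 0, 0.2], [0, 0, 0.32], [0, 0, 0.32], [0, 0, 0.32]]' --grip '[1, 1, 1, 1, 1]'

```text
t: 8.35
eef_pos: [0.4554, 0.4032, 0.0192]
tool_rot: [-0.001, 1.0, 0.016, 0.001]
force: [-0.5, -0.0, -0.5]
gripper_width: 0.332
grasp_force: 20.0
```

step_arm --twist '[[0, 0, 0], [0, 0, 0], [0, 0, 0], [0, 0, 0], [0, 0, 0]]' --slide '[[0, 0, 0.06], [0, 0, 0.06], [0, 0, 0.06], [0, 0, 0.06], [0, 0, 0.06]]' --grip '[1, 1, 0, 0, 0]'

```text
t: 8.85
eef_pos: [0.455, 0.4029, 0.0094]
tool_rot: [-0.0, 1.0, 0.016, 0.0]
force: [0.3, 0.3, 0.2]
gripper_width: 0.498
grasp_force: 0.0
```

step_arm --twist '[[0, 0, 0], [0, 0, 0], [0, 0, 0], [0, 0, 0], [0, 0, 0]]' --slide '[[0, 0, 0], [0, 0, -0.1], [0, 0, -0.4], [0, 0, -0.7], [0, 0, -0.9]]' --grip '[0, 0, 0, 0, 0]'

```text
t: 9.35
eef_pos: [0.4558, 0.4035, 0.1482]
tool_rot: [-0.001, 1.0, 0.016, 0.002]
force: [0.1, 0.3, -0.2]
gripper_width: 0.501
grasp_force: 0.0
```

```bash
python3 -c "
from h import *
look('w6.png',dict(tray=.009,probe_center=.015,dish=0.01))"
```

```text
9.35 [0.4558 0.4035 0.1482] w 0.501 F [ 0.1  0.3 -0.2]
[[0.999, 0.032, 0.003], [0.032, -0.999, 0.003], [0.003, -0.003, -1.0]]
cam [0.527 0.405 0.328]
tray call [319. 140.] 0.77 [0.5043 0.4028 0.009 ]
tray call [318.  98.] 0.91 [0.5429 0.4043 0.009 ]
   rect centre [0.5144 0.4022] corners [[0.624, 0.438], [0.626, 0.374], [0.382, 0.359], [0.38, 0.436]] xr 283 356 yr 0 258
tray call [627. 155.] 0.53 [0.4991 0.1023 0.009 ]
   rect centre [0.502  0.1054] corners [[0.533, 0.127], [0.534, 0.101], [0.469, 0.083], [0.468, 0.11]] xr 611 639 yr 118 186
probe_center call [313. 135.] 0.69 [0.5087 0.4081 0.015 ]
probe_center call [316. 182.] 0.86 [0.4642 0.4035 0.015 ]
   rect centre [0.5141 0.4032] corners [[0.615, 0.421], [0.616, 0.392], [0.394, 0.382], [0.393, 0.416]] xr 302 335 yr 10 249
dish call [442. 152.] 0.59 [0.4959 0.2824 0.01  ]
dish call [314. 135.] 0.33 [0.5085 0.4071 0.01  ]
```

View pics/w6.png

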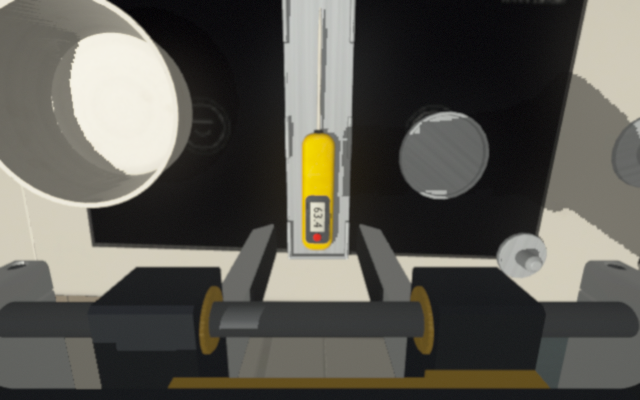

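The probe lies flat inside the tray: body at columns 302–335, tray at 285–352, near end at x ≈ 0.393, so its centre is about (0.507, 0.403). The dish is centred at pixel (444,154). The large ring is next.

step_arm --twist '[[0, 0, 0.021], [0, 0, 0.021], [0, 0, 0.021]]' --slide '[[0, 0.33, -0.2], [0, 0.67, -0.3], [0, 1, -0.3]]' --grip '[-1, -1, -1]'

```text
t: 10.0
eef_pos: [0.4594, 0.2618, 0.1886]
tool_rot: [-0.0, 1.0, 0.0, 0.0]
force: [0.5, -1.6, 0.2]
gripper_width: 0.718
grasp_force: 0.0
```

step_arm --twist '[[0, 0, 0], [0, 0, 0], [0, 0, 0]]' --slide '[[0, 0.33, 0], [0, 0.67, 0], [0, 1, 0]]' --grip '[-1, -1, -1]'

```text
t: 10.3
eef_pos: [0.4581, 0.111, 0.1874]
tool_rot: [0.0, 1.0, -0.0, -0.001]
force: [0.5, -1.0, -0.7]
gripper_width: 0.969
grasp_force: 0.0
```

step_arm --twist '[[0, 0, 0], [0, 0, 0], [0, 0, 0], [0, 0, 0], [0, 0, 0]]' --slide '[[0, 0.33, 0], [0, 0.67, 0], [0, 1, 0], [0, 1, 0], [0, 1, 0]]' --grip '[-1, -1, -1, -1, -1]'

```text
t: 10.8
eef_pos: [0.4582, -0.038, 0.1875]
tool_rot: [-0.0, 1.0, -0.002, -0.001]
force: [-0.5, 0.4, 1.2]
gripper_width: 1.001
grasp_force: 0.0
```

```bash
python3 -c "
from h import *
look('w7.png',dict(ring_large_center=.018,stand_wide=.006,ring_small_center=.018,stand_slim=.006,bowl_center=.038))"
```

```text
10.8 [ 0.4582 -0.038   0.1875] w 1.001 F [-0.5  0.4  1.2]
[[1.0, -0.004, -0.002], [-0.004, -1.0, 0.0], [-0.002, -0.0, -1.0]]
cam [ 0.53  -0.039  0.367]
ring_large_center call [368. 147.] 0.77 [ 0.4955 -0.0935  0.018 ]
   rect centre [ 0.5093 -0.0747] corners [[0.542, -0.042], [0.541, -0.106], [0.475, -0.109], [0.475, -0.042]] xr 319 382 yr 102 166
ring_large_center call [458. 236.] 0.3 [ 0.3939 -0.1991  0.018 ]
   rect centre [ 0.3983 -0.1898] corners [[0.405, -0.156], [0.433, -0.182], [0.391, -0.224], [0.362, -0.199]] xr 425 471 yr 213 257
stand_wide call [213. 139.] 0.72 [0.5036 0.0742 0.006 ]
stand_wide call [214. 136.] 0.81 [0.5065 0.073  0.006 ]
   rect centre [0.5048 0.0734] corners [[0.507, 0.124], [0.554, 0.071], [0.503, 0.022], [0.452, 0.076]] xr 180 247 yr 104 171
ring_small_center call [449. 230.] 0.62 [ 0.4012 -0.1886  0.018 ]
ring_small_center call [455. 237.] 0.87 [ 0.3938 -0.1964  0.018 ]
   rect centre [ 0.3983 -0.1899] corners [[0.405, -0.156], [0.433, -0.182], [0.391, -0.224], [0.362, -0.199]] xr 425 471 yr 213 257
ring_small_center call [274. 247.] 0.7 [0.3823 0.0109 0.018 ]
   rect centre [0.3812 0.0091] corners [[0.438, 0.062], [0.442, -0.044], [0.32, -0.049], [0.316, 0.067]] xr 226 323 yr 199 297
stand_slim call [130. 238.] 0.86 [0.3894 0.1809 0.006 ]
stand_slim call [131. 236.] 0.61 [0.3913 0.1796 0.006 ]
   rect centre [0.3896 0.1812] corners [[0.415, 0.203], [0.415, 0.152], [0.363, 0.159], [0.364, 0.211]] xr 108 152 yr 217 258
bowl_center call [128. 238.] 0.67 [0.4009 0.1645 0.038 ]
   rect centre [0.402  0.1618] corners [[0.425, 0.182], [0.425, 0.135], [0.378, 0.141], [0.378, 0.189]] xr 108 152 yr 217 258
bowl_center call [273. 249.] 0.65 [0.3877 0.0084 0.038 ]
   rect centre [0.3896 0.0059] corners [[0.443, 0.057], [0.446, -0.045], [0.332, -0.049], [0.328, 0.061]] xr 226 324 yr 199 297
```

View pics/w7.png

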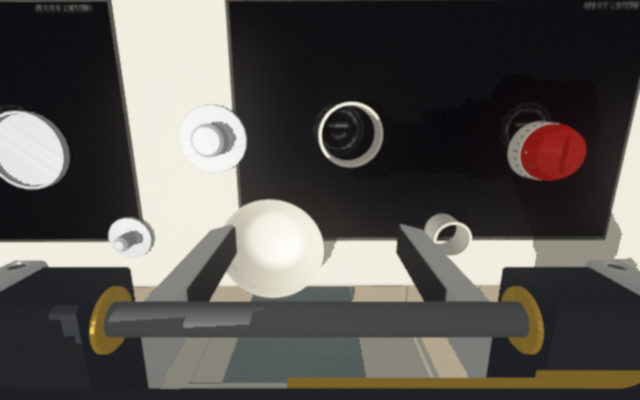

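The large ring's rim is centred at about (351,135), stand_wide at (213,138), the small ring's rim at (452,236), stand_slim at (130,238), the bowl at (273,248) and the timer at (547,152).

```bash
python3 -c "
from h import *
c=viewer.camera_model('wrist')
for n,p,z in [('Lring',(351.5,134.5),.036),('Lwidth',(319,134.5),.036),('Lwidth',(383,134.5),.036),('wide',(213.5,138),.006),('sring',(452,236),.036),('slim',(130,238),.006),('bowl',(273.5,248),.038),('timerbar',(567,152),.054)]: print(n,ray('wrist',p,z,c).round(4))
"
```

```text
Lring [ 0.5112 -0.0722  0.036 ]
Lwidth [ 0.5111 -0.0396  0.036 ]
Lwidth [ 0.5112 -0.1037  0.036 ]
wide [0.5055 0.0755 0.006 ]
sring [ 0.4031 -0.1839  0.036 ]
slim [0.3889 0.183  0.006 ]
bowl [0.3899 0.0095 0.038 ]
timerbar [ 0.4957 -0.2772  0.054 ]
```

step_arm --twist '[[0, 0, 0], [0, 0, 0], [0, 0, 0], [0, 0, 0], [0, 0, 0]]' --slide '[[0.353, 0.228, 0], [0.353, 0.228, 0.25], [0.353, 0.228, 0.5], [0.353, 0.228, 0.8], [0.353, 0.228, 0.8]]' --grip '[-1, -1, -1, -1, -1]'

```text
t: 11.85
eef_pos: [0.5074, -0.0705, 0.0636]
tool_rot: [-0.001, 1.0, -0.0, -0.006]
force: [-1.1, 0.8, 0.7]
gripper_width: 0.999
grasp_force: 0.0
```

step_arm --twist '[[0, 0, 0], [0, 0, 0], [0, 0, 0], [0, 0, 0], [0, 0, 0]]' --slide '[[0, 0, 0], [0, 0, 0.2], [0, 0, 0.38], [0, 0, 0.38], [0, 0, 0.38]]' --grip '[-1, -1, -1, -1, -1]'

```text
t: 12.35
eef_pos: [0.5134, -0.0713, 0.0136]
tool_rot: [0.0, 1.0, -0.0, 0.001]
force: [-0.0, -0.2, 0.1]
gripper_width: 1.0
grasp_force: 0.0
```

step_arm --twist '[[0, 0, 0], [0, 0, 0], [0, 0, 0], [0, 0, 0], [0, 0, 0]]' --slide '[[0, 0, 0], [0, 0, 0], [0, 0, 0], [0, 0, 0], [0, 0, 0]]' --grip '[1, 1, 1, 1, 1]' --grip_force 15

```text
t: 12.85
eef_pos: [0.5123, -0.0713, 0.012]
tool_rot: [0.0, 1.0, -0.0, 0.0]
force: [0.5, 0.8, 5.7]
gripper_width: 0.67
grasp_force: 15.0
```

step_arm --twist '[[0, 0, 0], [0, 0, 0], [0, 0, 0], [0, 0, 0], [0, 0, 0]]' --slide '[[0, 0, -0.2], [0, 0, -0.45], [-0.04, -0.35, -0.45], [-0.04, -0.7, -0.45], [-0.04, -0.98, -0.45]]' --grip '[1, 1, 1, 1, 1]'

```text
t: 13.35
eef_pos: [0.5058, 0.0775, 0.0793]
tool_rot: [-0.0, 1.0, -0.001, 0.0]
force: [-0.0, 0.1, -0.1]
gripper_width: 0.671
grasp_force: 15.0
```

step_arm --twist '[[0, 0, 0], [0, 0, 0], [0, 0, 0], [0, 0, 0], [0, 0, 0]]' --slide '[[0, 0, 0], [0, 0, 0], [0, 0, 0], [0, 0, 0], [0, 0, 0]]' --grip '[1, 1, 1, 1, 1]'

```text
t: 13.85
eef_pos: [0.5061, 0.0742, 0.0789]
tool_rot: [0.0, 1.0, -0.002, -0.0]
force: [-0.3, 0.1, -1.6]
gripper_width: 0.672
grasp_force: 15.0
```

```bash
python3 -c "
from h import *
look('w8.png',dict(stand_wide=.006,ring_large_center=.081))"
```

```text
13.85 [0.5061 0.0742 0.0789] w 0.672 F [-0.3  0.1 -1.6]
[[1.0, -0.004, -0.0], [-0.004, -1.0, -0.001], [-0.0, 0.001, -1.0]]
cam [0.578 0.074 0.259]
stand_wide call [315. 204.] 0.73 [0.5078 0.075  0.006 ]
stand_wide call [316. 212.] 0.87 [0.5015 0.074  0.006 ]
   rect centre [0.5059 0.0743] corners [[0.541, 0.109], [0.541, 0.04], [0.468, 0.037], [0.468, 0.112]] xr 271 360 yr 163 250
ring_large_center call [312. 281.] 0.88 [0.481  0.0761 0.081 ]
   rect centre [0.5036 0.0737] corners [[0.537, 0.108], [0.537, 0.039], [0.467, 0.036], [0.467, 0.111]] xr 255 378 yr 190 301
```

View pics/w8.png

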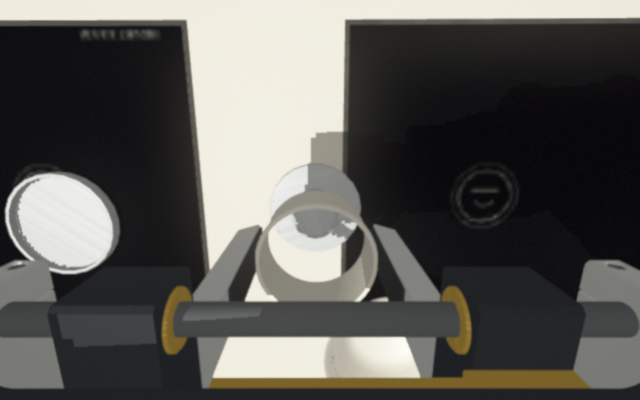

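The stand base is centred at (316,207), i.e. (0.506, 0.0745), directly below the TCP. I'll lower the ring and release.

step_arm --twist '[[0, 0, 0], [0, 0, 0], [0, 0, 0], [0, 0, 0], [0, 0, 0]]' --slide '[[0, 0, 0.15], [0, 0, 0.3], [0, 0, 0.39], [0, 0, 0.39], [0, 0, 0.39]]' --grip '[1, 1, 1, 1, 1]'

```text
t: 14.6
eef_pos: [0.5061, 0.0758, 0.0205]
tool_rot: [0.0, 1.0, -0.0, -0.0]
force: [0.2, -0.7, 0.3]
gripper_width: 0.667
grasp_force: 15.0
```

step_arm --twist '[[0, 0, 0], [0, 0, 0], [0, 0, 0], [0, 0, 0], [0, 0, 0]]' --slide '[[0, 0, 0], [0, 0, 0], [0, 0, 0], [0, 0, 0], [0, 0, 0]]' --grip '[1, 1, -1, -1, -1]'

```text
t: 15.1
eef_pos: [0.5062, 0.0759, 0.0207]
tool_rot: [-0.0, 1.0, -0.0, 0.0]
force: [0.7, -0.1, -0.2]
gripper_width: 0.891
grasp_force: 0.0
```

step_arm --twist '[[0, 0, 0], [0, 0, 0], [0, 0, 0], [0, 0, 0], [0, 0, 0]]' --slide '[[0, 0, -0.3], [0, 0, -0.6], [0, 0.2, -0.9], [0, 0.5, -1], [0, 0.7, -1]]' --grip '[-1, -1, -1, -1, -1]'

```text
t: 15.6
eef_pos: [0.5079, -0.032, 0.1737]
tool_rot: [0.001, 1.0, -0.001, 0.003]
force: [0.3, -0.5, -1.0]
gripper_width: 0.998
grasp_force: 0.0
```

step_arm --twist '[[0, 0, 0], [0, 0, 0], [0, 0, 0], [0, 0, 0], [0, 0, 0]]' --slide '[[-0.2, 0.2, 0], [-0.5, 0.5, 0], [-0.8, 1, 0], [-0.8, 1, 0], [-0.8, 1, 0]]' --grip '[-1, -1, -1, -1, -1]'

```text
t: 16.1
eef_pos: [0.3813, -0.1847, 0.1707]
tool_rot: [0.001, 1.0, -0.006, -0.001]
force: [0.1, -0.2, -0.0]
gripper_width: 1.0
grasp_force: 0.0
```

```bash
python3 -c "
from h import *
look('w9.png',dict(ring_small_center=.018,kitchen_timer_center=.027,stand_wide=.006,ring_large_center=.024))"
```

```text
16.1 [ 0.3813 -0.1847  0.1707] w 1.0 F [ 0.1 -0.2 -0. ]
[[1.0, -0.013, -0.002], [-0.013, -1.0, -0.002], [-0.002, 0.002, -1.0]]
cam [ 0.453 -0.185  0.35 ]
ring_small_center call [315. 169.] 0.74 [ 0.3986 -0.1845  0.018 ]
ring_small_center call [321. 184.] 0.55 [ 0.3823 -0.1901  0.018 ]
   rect centre [ 0.3961 -0.1864] corners [[0.418, -0.166], [0.417, -0.207], [0.374, -0.207], [0.374, -0.165]] xr 297 337 yr 150 192
ring_small_center call [418.  69.] 0.49 [ 0.4935 -0.2839  0.018 ]
   rect centre [ 0.4913 -0.2821] corners [[0.509, -0.238], [0.528, -0.302], [0.473, -0.327], [0.452, -0.261]] xr 380 451 yr 37 106
kitchen_timer_center call [419.  70.] 0.83 [ 0.4917 -0.2824  0.027 ]
kitchen_timer_center call [420.  73.] 0.85 [ 0.4885 -0.2831  0.027 ]
   rect centre [ 0.4905 -0.2793] corners [[0.502, -0.235], [0.529, -0.293], [0.479, -0.324], [0.45, -0.264]] xr 381 451 yr 37 105
stand_wide call [55. 65.] 0.62 [0.5023 0.0699 0.006 ]
stand_wide call [43. 61.] 0.75 [0.5062 0.081  0.006 ]
   rect centre [0.5034 0.0715] corners [[0.508, 0.123], [0.55, 0.065], [0.499, 0.02], [0.453, 0.078]] xr 15 90 yr 23 102
ring_large_center call [50. 58.] 0.77 [0.5061 0.0599 0.024 ]
   rect centre [0.5076 0.0693] corners [[0.54, 0.098], [0.539, 0.027], [0.473, 0.039], [0.474, 0.114]] xr 0 79 yr 18 95
```

View pics/w9.png

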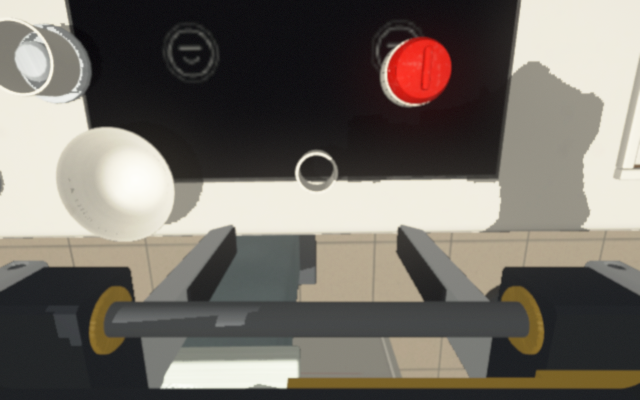

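The large ring is over its hub (left, at about (40,60)) and the small ring is centred at (317,171), i.e. (0.399, -0.1855).

step_arm --twist '[[0, 0, 0], [0, 0, 0], [0, 0, 0], [0, 0, 0], [0, 0, 0]]' --slide '[[0.118, 0.005, 0], [0.118, 0.005, 0.3], [0.118, 0.005, 0.6], [0.118, 0.005, 0.8], [0.118, 0.005, 0.8]]' --grip '[-1, -1, -1, -1, -1]'

```text
t: 17.05
eef_pos: [0.4013, -0.1781, 0.0474]
tool_rot: [-0.001, 1.0, 0.0, -0.003]
force: [-0.7, 0.7, 0.9]
gripper_width: 0.996
grasp_force: 0.0
```

step_arm --twist '[[0, 0, 0], [0, 0, 0], [0, 0, 0], [0, 0, 0], [0, 0, 0]]' --slide '[[0, 0, 0.1], [0, 0, 0.26], [0, 0, 0.26], [0, 0, 0.26], [0, 0, 0.26]]' --grip '[-1, -1, -1, 1, 1]'

```text
t: 17.55
eef_pos: [0.4045, -0.1795, 0.0125]
tool_rot: [0.0, 1.0, 0.0, 0.001]
force: [-0.3, -0.1, 0.4]
gripper_width: 0.863
grasp_force: 0.0
```

step_arm --twist '[[0, 0, 0], [0, 0, 0], [0, 0, 0], [0, 0, 0], [0, 0, 0]]' --slide '[[0, 0, 0], [0, 0, 0], [0, 0, 0], [0, 0, 0], [0, 0, 0]]' --grip '[1, 1, 1, 1, 1]'

```text
t: 18.05
eef_pos: [0.4037, -0.1801, 0.0116]
tool_rot: [0.0, 1.0, -0.001, 0.0]
force: [1.3, -0.9, -0.1]
gripper_width: 0.443
grasp_force: 0.2
```

step_arm --twist '[[0, 0, 0], [0, 0, 0], [0, 0, 0], [0, 0, 0], [0, 0, 0]]' --slide '[[0, 0, 0], [0, 0, 0], [0, 0, -0.3], [0, 0, -0.6], [0, 0, -0.7]]' --grip '[1, 1, 1, 1, 1]'

```text
t: 18.55
eef_pos: [0.4046, -0.1805, 0.1192]
tool_rot: [0.001, 1.0, -0.001, 0.002]
force: [0.3, -0.1, 0.1]
gripper_width: 0.43
grasp_force: 14.9
```

step_arm --twist '[[0, 0, 0], [0, 0, 0], [0, 0, 0], [0, 0, 0]]' --slide '[[0, -0.2, 0], [0, -0.5, 0], [0, -0.8, 0], [0, -1, 0]]' --grip '[1, 1, 1, 1]'

```text
t: 18.95
eef_pos: [0.4026, -0.0266, 0.1162]
tool_rot: [-0.001, 1.0, 0.001, -0.001]
force: [-0.2, 0.1, -0.8]
gripper_width: 0.423
grasp_force: 14.9
```

step_arm --twist '[[0, 0, 0], [0, 0, 0], [0, 0, 0], [0, 0, 0]]' --slide '[[0, -0.25, 0], [0, -0.5, 0], [0, -0.75, 0], [0, -1, 0]]' --grip '[1, 1, 1, 1]'

```text
t: 19.35
eef_pos: [0.4031, 0.1219, 0.1163]
tool_rot: [0.0, 1.0, -0.0, -0.0]
force: [1.5, 0.1, -0.2]
gripper_width: 0.429
grasp_force: 14.9
```

step_arm --twist '[[0, 0, 0], [0, 0, 0], [0, 0, 0], [0, 0, 0], [0, 0, 0]]' --slide '[[-0.07, -0.25, 0], [-0.07, -0.41, 0], [-0.07, -0.41, 0.2], [-0.07, -0.41, 0.35], [-0.07, -0.41, 0.35]]' --grip '[1, 1, 1, 1, 1]'

```text
t: 19.85
eef_pos: [0.3911, 0.1814, 0.062]
tool_rot: [0.001, 1.0, -0.0, -0.003]
force: [-0.6, 0.4, -0.2]
gripper_width: 0.427
grasp_force: 14.9
```

```bash
python3 -c "
from h import *
look('w10.png',dict(stand_slim=.006,ring_small_center=.071))"
```

```text
19.85 [0.3911 0.1814 0.062 ] w 0.427 F [-0.6  0.4 -0.2]
[[1.0, -0.0, -0.005], [-0.0, -1.0, -0.002], [-0.005, 0.002, -1.0]]
cam [0.464 0.181 0.241]
stand_slim call [314. 211.] 0.96 [0.3919 0.1825 0.006 ]
stand_slim call [312. 205.] 0.58 [0.3967 0.1837 0.006 ]
   rect centre [0.3911 0.1814] corners [[0.391, 0.216], [0.426, 0.181], [0.391, 0.147], [0.354, 0.181]] xr 282 349 yr 181 245
ring_small_center call [318. 255.] 0.68 [0.3859 0.18   0.071 ]
ring_small_center call [319. 270.] 0.92 [0.3763 0.1792 0.071 ]
   rect centre [0.3845 0.1809] corners [[0.41, 0.202], [0.41, 0.16], [0.357, 0.158], [0.357, 0.203]] xr 278 355 yr 214 300
```

View pics/w10.png

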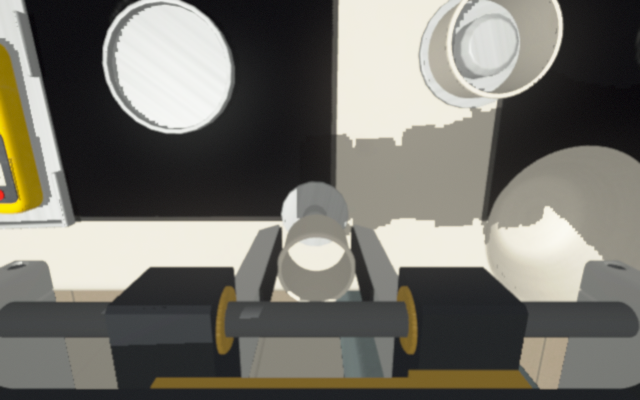

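stand_slim is centred at (315,212), i.e. (0.391, 0.182), and the held ring sits about 5 mm nearer the robot. I'll correct x by 5 mm and lower.

step_arm --twist '[[0, 0, 0], [0, 0, 0], [0, 0, 0], [0, 0, 0], [0, 0, 0]]' --slide '[[0.03, 0, 0], [0.03, 0, 0.1], [0.03, 0, 0.2], [0.03, 0, 0.29], [0.03, 0, 0.29]]' --grip '[1, 1, 1, 1, 1]'

```text
t: 20.6
eef_pos: [0.3978, 0.1815, 0.0199]
tool_rot: [0.0, 1.0, -0.001, -0.001]
force: [-0.2, -0.5, -1.1]
gripper_width: 0.427
grasp_force: 14.9
```

step_arm --twist '[[0, 0, 0], [0, 0, 0], [0, 0, 0]]' --slide '[[0, 0, 0], [0, 0, 0], [0, 0, 0]]' --grip '[1, 1, 1]'

```text
t: 20.9
eef_pos: [0.3984, 0.182, 0.0211]
tool_rot: [-0.0, 1.0, -0.0, 0.001]
force: [-0.6, -0.4, -0.9]
gripper_width: 0.427
grasp_force: 14.9
```

step_arm --twist '[[0, 0, 0], [0, 0, 0], [0, 0, 0], [0, 0, 0], [0, 0, 0]]' --slide '[[-0.01, 0, 0.015], [-0.01, 0, 0.015], [-0.01, 0, 0.015], [-0.01, 0, 0.015], [-0.01, 0, 0.015]]' --grip '[1, 1, -0.2, -0.2, -0.2]'

```text
t: 21.4
eef_pos: [0.3964, 0.1817, 0.0182]
tool_rot: [-0.0, 1.0, -0.0, 0.0]
force: [-0.5, -0.2, -0.7]
gripper_width: 0.599
grasp_force: 0.0
```

step_arm --twist '[[0, 0, 0], [0, 0, 0], [0, 0, 0], [0, 0, 0], [0, 0, 0]]' --slide '[[0, 0, 0], [0, 0, -0.2], [0, 0, -0.5], [0, 0, -0.8], [0, 0, -1]]' --grip '[-0.2, -0.2, -0.2, -0.2, -0.2]'

```text
t: 21.9
eef_pos: [0.3968, 0.1816, 0.1706]
tool_rot: [-0.0, 1.0, -0.001, 0.001]
force: [-0.2, 0.7, 0.2]
gripper_width: 0.598
grasp_force: 0.0
```

step_arm --twist '[[0, 0, 0], [0, 0, 0], [0, 0, 0], [0, 0, 0]]' --slide '[[0, 0.2, 0], [0, 0.5, 0], [0, 0.8, 0], [0, 1, 0]]' --grip '[-1, -1, -1, -1]'

```text
t: 22.3
eef_pos: [0.3957, 0.0292, 0.1685]
tool_rot: [0.0, 1.0, -0.001, 0.0]
force: [0.2, -0.3, -1.0]
gripper_width: 0.901
grasp_force: 0.0
```

step_arm --twist '[[0, 0, 0], [0, 0, 0], [0, 0, 0]]' --slide '[[0, 0.3, 0], [0, 0.65, 0], [0.1, 1, 0]]' --grip '[-1, -1, -1]'

```text
t: 22.6
eef_pos: [0.4074, -0.1127, 0.1682]
tool_rot: [-0.001, 1.0, -0.0, -0.001]
force: [1.4, 0.5, 0.0]
gripper_width: 1.0
grasp_force: 0.0
```

step_arm --twist '[[0, 0, 0], [0, 0, 0], [0, 0, 0], [0, 0, 0], [0, 0, 0]]' --slide '[[0.1, 0.3, 0], [0.2, 0.65, 0], [0.3, 1, 0], [0.3, 1, 0], [0.3, 1, 0]]' --grip '[-1, -1, -1, -1, -1]'

```text
t: 23.1
eef_pos: [0.4536, -0.2634, 0.1679]
tool_rot: [0.0, 1.0, -0.002, -0.0]
force: [-0.8, 0.3, 0.2]
gripper_width: 0.999
grasp_force: 0.0
```

```bash
python3 -c "
from h import *
look('w11.png',dict(kitchen_timer_center=.027))"
```

```text
23.1 [ 0.4536 -0.2634  0.1679] w 0.999 F [-0.8  0.3  0.2]
[[1.0, -0.004, -0.0], [-0.004, -1.0, -0.001], [-0.0, 0.001, -1.0]]
cam [ 0.525 -0.264  0.348]
kitchen_timer_center call [338. 151.] 0.74 [ 0.4905 -0.2852  0.027 ]
   rect centre [ 0.4923 -0.2815] corners [[0.492, -0.239], [0.533, -0.281], [0.492, -0.323], [0.449, -0.282]] xr 304 364 yr 118 180
```

View pics/w11.png

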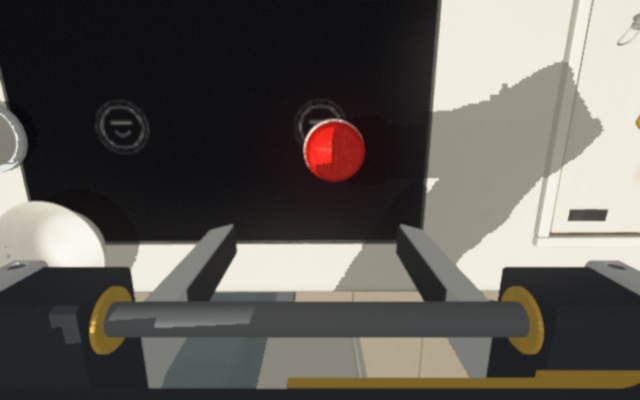

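The timer's dome is centred at (334,150), at about (0.4905, -0.282). I'll lower around its base.

step_arm --twist '[[0, 0, 0], [0, 0, 0], [0, 0, 0], [0, 0, 0], [0, 0, 0]]' --slide '[[0.24, 0.125, 0], [0.24, 0.125, 0.1], [0.24, 0.125, 0.35], [0.24, 0.125, 0.5], [0.24, 0.125, 0.5]]' --grip '[-1, -1, -1, -1, -1]'

```text
t: 23.75
eef_pos: [0.4883, -0.2763, 0.0906]
tool_rot: [-0.002, 1.0, 0.001, -0.003]
force: [-0.3, 0.4, 0.2]
gripper_width: 1.001
grasp_force: 0.0
```

step_arm --twist '[[0, 0, 0], [0, 0, 0], [0, 0, 0], [0, 0, 0], [0, 0, 0]]' --slide '[[0, 0, 0.1], [0, 0, 0.3], [0, 0, 0.53], [0, 0, 0.53], [0, 0, 0.53]]' --grip '[-1, -1, -1, -1, -1]'

```text
t: 24.25
eef_pos: [0.4906, -0.2799, 0.0149]
tool_rot: [0.0, 1.0, 0.0, 0.0]
force: [0.1, -0.5, 0.3]
gripper_width: 1.0
grasp_force: 0.0
```

step_arm --twist '[[0, 0, 0], [0, 0, 0], [0, 0, 0], [0, 0, 0], [0, 0, 0]]' --slide '[[0, 0, 0.015], [0, 0, 0.015], [0, 0, 0.015], [0, 0, 0.015], [0, 0, 0.015]]' --grip '[1, 1, 1, 1, 1]' --grip_force 20

```text
t: 24.75
eef_pos: [0.4905, -0.2807, 0.012]
tool_rot: [0.0, 1.0, -0.0, 0.0]
force: [-0.1, 0.3, 4.4]
gripper_width: 0.655
grasp_force: 20.0
```

step_arm --twist '[[0, 0, 0], [0, 0, 0], [0, 0, 0], [0, 0, 0], [0, 0, 0]]' --slide '[[0, 0, 0], [0, 0, -0.2], [0, 0, -0.5], [0, 0, -0.8], [0, 0, -0.9]]' --grip '[1, 1, 1, 1, 1]'

```text
t: 25.25
eef_pos: [0.4916, -0.2819, 0.1503]
tool_rot: [0.002, 1.0, -0.001, 0.002]
force: [0.1, -0.8, -1.8]
gripper_width: 0.653
grasp_force: 20.0
```

step_arm --twist '[[0, 0, 0], [0, 0, 0], [0, 0, 0], [0, 0, 0]]' --slide '[[0, -0.2, 0], [0, -0.45, 0], [0, -0.7, 0], [0, -1, 0]]' --grip '[1, 1, 1, 1]'

```text
t: 25.65
eef_pos: [0.4898, -0.1299, 0.1463]
tool_rot: [0.0, 1.0, -0.001, -0.0]
force: [1.5, -0.1, -1.9]
gripper_width: 0.653
grasp_force: 20.0
```

step_arm --twist '[[0, 0, 0], [0, 0, 0], [0, 0, 0], [0, 0, 0]]' --slide '[[0, -0.25, 0], [0, -0.5, 0], [0, -0.75, 0], [0, -1, 0]]' --grip '[1, 1, 1, 1]'

```text
t: 26.05
eef_pos: [0.4898, 0.0212, 0.1462]
tool_rot: [-0.0, 1.0, -0.0, -0.0]
force: [0.3, -0.2, -0.5]
gripper_width: 0.655
grasp_force: 20.0
```

step_arm --twist '[[0, 0, 0], [0, 0, 0], [0, 0, 0], [0, 0, 0]]' --slide '[[0, -0.25, 0], [0, -0.5, 0], [0, -0.75, 0], [0, -1, 0]]' --grip '[1, 1, 1, 1]'

```text
t: 26.45
eef_pos: [0.4899, 0.1711, 0.1462]
tool_rot: [0.0, 1.0, -0.0, -0.0]
force: [-0.2, -0.3, -1.1]
gripper_width: 0.652
grasp_force: 20.0
```

step_arm --twist '[[0, 0, 0], [0, 0, 0], [0, 0, 0], [0, 0, 0], [0, 0, 0]]' --slide '[[0.02, -0.25, 0], [0.02, -0.5, 0], [0.02, -0.75, 0], [0.02, -0.75, 0.3], [0.02, -0.75, 0.4]]' --grip '[1, 1, 1, 1, 1]'

```text
t: 26.95
eef_pos: [0.4904, 0.2828, 0.0831]
tool_rot: [0.001, 1.0, 0.001, -0.003]
force: [-0.9, -0.5, -2.0]
gripper_width: 0.653
grasp_force: 20.0
```

```bash
python3 -c "
from h import *
look('w12.png',dict(dish=.01,kitchen_timer_center=.102))"
```

```text
26.95 [0.4904 0.2828 0.0831] w 0.653 F [-0.9 -0.5 -2. ]
[[1.0, 0.002, -0.005], [0.002, -1.0, -0.002], [-0.005, 0.002, -1.0]]
cam [0.563 0.283 0.262]
dish call [318. 196.] 0.88 [0.4983 0.2807 0.01  ]
dish call [320. 250.] 0.39 [0.4517 0.2793 0.01  ]
dish call [321. 176.] 0.9 [0.5146 0.2788 0.01  ]
   rect centre [0.5092 0.2787] corners [[0.484, 0.323], [0.538, 0.317], [0.533, 0.237], [0.478, 0.238]] xr 267 372 yr 149 220
dish call [319. 247.] 0.37 [0.4544 0.2794 0.01  ]
   rect centre [0.4587 0.2819] corners [[0.507, 0.324], [0.508, 0.24], [0.405, 0.235], [0.405, 0.328]] xr 263 370 yr 185 300
kitchen_timer_center call [317. 251.] 0.95 [0.4919 0.2819 0.102 ]
kitchen_timer_center call [318. 248.] 0.72 [0.4938 0.2815 0.102 ]
   rect centre [0.4959 0.2823] corners [[0.527, 0.309], [0.527, 0.255], [0.462, 0.253], [0.462, 0.312]] xr 263 370 yr 187 301
```

View pics/w12.png

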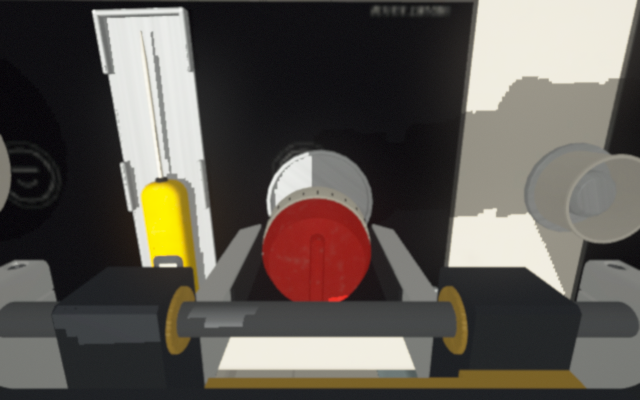

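The dish spans columns 267–372 with its far edge at row 149, so its centre is about (0.494, 0.280), below the timer. I'll shift 2 mm in y and lower.

step_arm --twist '[[0, 0, 0], [0, 0, 0], [0, 0, 0], [0, 0, 0], [0, 0, 0]]' --slide '[[0, 0.013, 0], [0, 0.013, 0.2], [0, 0.013, 0.4], [0, 0.013, 0.44], [0, 0.013, 0.44]]' --grip '[1, 1, 1, 1, 1]'

```text
t: 27.7
eef_pos: [0.4936, 0.2796, 0.0206]
tool_rot: [0.0, 1.0, -0.001, -0.0]
force: [-0.1, -0.7, -1.2]
gripper_width: 0.652
grasp_force: 20.0
```

step_arm --twist '[[0, 0, 0], [0, 0, 0], [0, 0, 0]]' --slide '[[0, 0, 0], [0, 0, 0], [0, 0, 0]]' --grip '[1, 1, 1]'

```text
t: 28.0
eef_pos: [0.4943, 0.2806, 0.0216]
tool_rot: [-0.001, 1.0, -0.0, 0.001]
force: [0.5, 0.5, -1.7]
gripper_width: 0.654
grasp_force: 20.0
```

Now down 5 mm to the dish floor, release, lift, and back off for a check picture.

step_arm --twist '[[0, 0, 0], [0, 0, 0], [0, 0, 0], [0, 0, 0], [0, 0, 0]]' --slide '[[0, 0, 0.033], [0, 0, 0.033], [0, 0, 0.033], [0, 0, 0.033], [0, 0, 0.033]]' --grip '[1, 1, -0.9, -0.9, -0.9]'

```text
t: 28.5
eef_pos: [0.4935, 0.2801, 0.0155]
tool_rot: [0.0, 1.0, -0.0, -0.0]
force: [0.2, 0.1, -0.9]
gripper_width: 0.875
grasp_force: 0.0
```

step_arm --twist '[[0, 0, 0], [0, 0, 0], [0, 0, 0], [0, 0, 0], [0, 0, 0]]' --slide '[[0, 0, 0], [0, 0, 0], [0, 0, -0.3], [0, 0, -0.6], [0, 0, -0.9]]' --grip '[-0.9, -0.9, -0.9, -0.9, -0.9]'

```text
t: 29.0
eef_pos: [0.4931, 0.2797, 0.1517]
tool_rot: [0.001, 1.0, -0.001, -0.0]
force: [0.4, -0.4, -0.7]
gripper_width: 0.946
grasp_force: 0.0
```

step_arm --twist '[[0, 0, 0], [0, 0, 0], [0, 0, 0], [0, 0, 0], [0, 0, 0]]' --slide '[[-0.3, 0.2, -0.3], [-0.5, 0.4, -0.5], [-0.5, 0.4, -0.5], [-0.5, 0.4, -0.5], [-0.5, 0.4, -0.5]]' --grip '[-0.9, -0.9, -0.9, -0.9, -0.9]'

```text
t: 29.5
eef_pos: [0.4188, 0.2211, 0.2256]
tool_rot: [-0.001, 1.0, -0.0, 0.0]
force: [0.7, 0.1, -0.1]
gripper_width: 0.947
grasp_force: 0.0
```

```bash
python3 -c "
from h import *
look('w13.png',dict(kitchen_timer_center=.031,ring_small_center=.024,ring_large_center=.024,probe_center=.015,bowl_center=.019))
for n,z in [('bowl_center',.019)]:
  save('top','t2.png');save('side','s2.png')
  for cam in ('top','side'):
    for d in models.tip_of(n,cam)[:1]: print(cam,ray(cam,d['pixel'],z))"
```

```text
29.5 [0.4188 0.2211 0.2256] w 0.947 F [ 0.7  0.1 -0.1]
[[1.0, -0.0, 0.001], [-0.0, -1.0, 0.001], [0.001, -0.001, -1.0]]
cam [0.49  0.221 0.405]
kitchen_timer_center call [267. 112.] 0.89 [0.4936 0.2759 0.031 ]
kitchen_timer_center call [264. 109.] 0.6 [0.496  0.2788 0.031 ]
   rect centre [0.4952 0.2782] corners [[0.524, 0.307], [0.524, 0.247], [0.466, 0.248], [0.466, 0.31]] xr 237 292 yr 83 137
ring_small_center call [351. 199.] 0.64 [0.3919 0.1788 0.024 ]
ring_small_center call [352. 210.] 0.6 [0.3782 0.1772 0.024 ]
   rect centre [0.3891 0.1794] corners [[0.414, 0.201], [0.414, 0.159], [0.364, 0.157], [0.364, 0.2]] xr 333 368 yr 181 221
ring_large_center call [465. 101.] 0.78 [0.505  0.0546 0.024 ]
   rect centre [0.5046 0.072 ] corners [[0.516, 0.122], [0.548, 0.057], [0.493, 0.021], [0.458, 0.088]] xr 414 482 yr 69 131
ring_large_center call [356. 210.] 0.64 [0.3782 0.1721 0.024 ]
   rect centre [0.3884 0.1812] corners [[0.39, 0.212], [0.42, 0.183], [0.387, 0.15], [0.356, 0.179]] xr 333 368 yr 182 220
probe_center call [153. 101.] 0.74 [0.5055 0.4085 0.015 ]
probe_center call [165. 138.] 0.79 [0.4637 0.3998 0.015 ]
   rect centre [0.5091 0.4015] corners [[0.607, 0.421], [0.611, 0.385], [0.396, 0.38], [0.391, 0.421]] xr 144 184 yr 0 195
bowl_center call [485. 200.] 0.89 [0.3892 0.0149 0.019 ]
bowl_center call [496. 205.] 0.78 [0.3829 0.0009 0.019 ]
   rect centre [0.3834 0.0004] corners [[0.442, 0.066], [0.442, -0.05], [0.321, -0.07], [0.321, 0.054]] xr 447 545 yr 157 252
top [0.39021717 0.01285389 0.019     ]
side [ 0.39769709 -0.00422845  0.019     ]
```

View pics/w13.png

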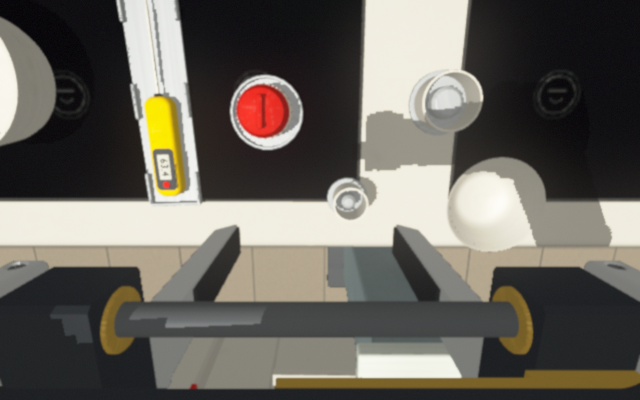

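The picture shows the timer in the dish at (265,111), both rings around their hubs at (350,200) and (447,101), the probe in the tray at (163,140), and the bowl where it started at (497,203). The release heights matched seated positions, so I'm handing in.

```bash
python3 -c "
from h import *
print(env.hand_in())"
```

```text
the job is handed in; nothing more can be done
None
```

I placed both rings, the timer and the thermometer in their holders and let go of them. The bowl stayed put within measurement error, and I handed the job in at about 30 s; no verdict came back.

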